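# Load the light-logger check box, prove its hatch catch and index the carriage

### The job

Get this batch of light loggers ready for the lamp check: stand every logger, dome up, in a well of its own on the carriage inside the open check box, then swing the hatch shut and press it home. Tug the hatch's handle upwards to prove that the spring catch really holds, and press it down and tug again if it gives. Only when the catch has held, slide the carriage by its outside knob to the next station, the one with two dots, and leave it clicked in there; leave the other things on the bench where they stand.

Things in the scene. Friction and masses are not known exactly. Their poses are not given: they have to be found in the camera images.
- logger0 (a point): light logger: upright grey round body 50 mm across and 36 mm high with a dark band, plus a white dome 8 mm high on top, 0.12 kg; 3 or 4 of these are present. This point is on its axis, half-way up the body (18 mm above its underside); z is its axis, towards the dome
- logger1 (a point): light logger: upright grey round body 50 mm across and 36 mm high with a dark band, plus a white dome 8 mm high on top, 0.12 kg; 3 or 4 of these are present. This point is on its axis, half-way up the body (18 mm above its underside); z is its axis, towards the dome
- logger2 (a point): light logger: upright grey round body 50 mm across and 36 mm high with a dark band, plus a white dome 8 mm high on top, 0.12 kg; 3 or 4 of these are present. This point is on its axis, half-way up the body (18 mm above its underside); z is its axis, towards the dome
- logger3 (a point): light logger: upright grey round body 50 mm across and 36 mm high with a dark band, plus a white dome 8 mm high on top, 0.12 kg; 3 or 4 of these are present. This point is on its axis, half-way up the body (18 mm above its underside); z is its axis, towards the dome
- checkbox: fixed grey metal box, 230 mm deep (x), 450 mm long (y), 105 mm high. Origin: on the table under the middle of the loading station; x from front (robot side) to back, y along the rail to the lamp end, z up. Walls 8 mm thick, 95 mm high, span x -115 to 115, y -105 to 345 mm. Loading opening y -97 to 95 mm; beyond it a fixed top at 105 mm with two lamp blocks (x +-35, y from 112 mm on) up to 134 mm high
- hatch (a joint): hatch angle, rad: 0 shut, 1.57 upright, 1.92 leaning back. Starts open; pushed past upright it sinks shut by itself. Sunk but not caught it stands at 0.037 to 0.052 (edge 8 to 10 mm proud) and lifts with about 3 N. A push of 6 to 19 N (it varies; 22 N always does) on its handle snaps it in. Caught: 0 to 0.009, with 1.5 mm of play at the edge; then the catch takes the pull. 8 to 20 N is a fair tug
- hatch_hinge (a point): middle of the hatch's hinge line, which runs along the box's x at box y 95 mm, 95 mm above the table, level with the shut hatch's underside. The hatch is a plate 230 mm wide along the hinge, 10 mm thick, 0.35 kg, its free edge 200 mm from the hinge line (over the loading end when shut)
- hatch_grip (a point): handle bar of the hatch: black, round, 12 mm thick, 100 mm long along the hinge direction, on a leg at each end, 24 mm free beneath it. This point: the bar's middle, 165 mm from the hinge line and 30 mm above the hatch's outer face, so 135 mm above the table when shut. Its axes are the hatch's (z out of the outer face, y towards the hinge); open, it is on the side away from the opening
- bolt: sprung brass bolt of the catch on the outside of the box's loading-end wall, sloped on top, flat below; the steel striker bar that hangs from the hatch's free edge snaps under it. Origin at the lower edge of its tip. Its black knob, 35 mm out from the tip, can be pulled outwards (away from the box, 5 mm, about 15 N) to free a caught hatch
- carriage (a joint): position of the carriage on its rail, m, towards the lamp end: 0 loading station (one dot; starts here), 0.125 two-dot station (first lamp), 0.25 three-dot station. Each station is a sprung detent that takes about 8 N to leave or enter; let go within 5 mm of a station the carriage settles in it, elsewhere it stays where it is left (1 N friction)
- push_knob (a point): the carriage's knob: upright black round post 18 mm across in front of the box, its axis 35 mm from the front face, 32 to 84 mm above the table; this point is on its axis, 62 mm above the table. It moves with the carriage, along the box's y, in a slot of the front wall under rows of one, two and three dots that mark the stations
- station2 (a point): fixed point of the box: where push_knob is when the carriage sits in the two-dot station
- well0 (a point): middle of the floor (40 mm above the table at the loading station) of one of the four square wells of the carriage, 64 x 64 mm inside, 78 mm from well to well, parted by ridges 14 mm wide and only 6 mm high; one logger to a well. Moves with the carriage
- well1 (a point): middle of the floor (40 mm above the table at the loading station) of one of the four square wells of the carriage, 64 x 64 mm inside, 78 mm from well to well, parted by ridges 14 mm wide and only 6 mm high; one logger to a well. Moves with the carriage
- well2 (a point): middle of the floor (40 mm above the table at the loading station) of one of the four square wells of the carriage, 64 x 64 mm inside, 78 mm from well to well, parted by ridges 14 mm wide and only 6 mm high; one logger to a well. Moves with the carriage
- well3 (a point): middle of the floor (40 mm above the table at the loading station) of one of the four square wells of the carriage, 64 x 64 mm inside, 78 mm from well to well, parted by ridges 14 mm wide and only 6 mm high; one logger to a well. Moves with the carriage
- tin: bystander, to be left alone: plain flat aluminium tin, 40 mm across, 22 mm high, no dome; origin under its middle
- tape: bystander, to be left alone: roll of brown tape lying flat, 84 mm across, 24 mm high; origin under its middle
- mug: bystander, to be left alone: white mug, 92 mm high; origin under its middle
- carton: bystander, to be left alone: small closed carton 70 x 90 x 50 mm high; origin under its middle
- driver: bystander, to be left alone: screwdriver lying down; origin under its middle
- cleaner: bystander, to be left alone: small white bottle, 44 mm across, 120 mm high; origin under its middle
- usbkey: bystander, to be left alone: black memory stick, 45 x 18 x 10 mm; origin under its middle

How it is judged:
On the way, in this order (a step that is already met when the one before it is completed fails the run):
1. every logger stands in a well of the carriage at the loading station, the hatch still open (((horizontal distance between logger0 and well0 below 0.013 m and z of logger0 in the frame of well0 below 0.022 m) or (horizontal distance between logger0 and well1 below 0.013 m and z of logger0 in the frame of well1 below 0.022 m) or (horizontal distance between logger0 and well2 below 0.013 m and z of logger0 in the frame of well2 below 0.022 m) or (horizontal distance between logger0 and well3 below 0.013 m and z of logger0 in the frame of well3 below 0.022 m)) and angle between each of logger0, logger1, logger2, logger3's own z axis and vertical below 0.2 rad and ((horizontal distance between logger1 and well0 below 0.013 m and z of logger1 in the frame of well0 below 0.022 m) or (horizontal distance between logger1 and well1 below 0.013 m and z of logger1 in the frame of well1 below 0.022 m) or (horizontal distance between logger1 and well2 below 0.013 m and z of logger1 in the frame of well2 below 0.022 m) or (horizontal distance between logger1 and well3 below 0.013 m and z of logger1 in the frame of well3 below 0.022 m)) and ((horizontal distance between logger2 and well0 below 0.013 m and z of logger2 in the frame of well0 below 0.022 m) or (horizontal distance between logger2 and well1 below 0.013 m and z of logger2 in the frame of well1 below 0.022 m) or (horizontal distance between logger2 and well2 below 0.013 m and z of logger2 in the frame of well2 below 0.022 m) or (horizontal distance between logger2 and well3 below 0.013 m and z of logger2 in the frame of well3 below 0.022 m)) and ((horizontal distance between logger3 and well0 below 0.013 m and z of logger3 in the frame of well0 below 0.022 m) or (horizontal distance between logger3 and well1 below 0.013 m and z of logger3 in the frame of well1 below 0.022 m) or (horizontal distance between logger3 and well2 below 0.013 m and z of logger3 in the frame of well2 below 0.022 m) or (horizontal distance between logger3 and well3 below 0.013 m and z of logger3 in the frame of well3 below 0.022 m)) and value of joint carriage below 0.01 m and value of joint hatch above 0.1 rad), for 0.2 s.
2. the hatch is shut and caught, the carriage still at the loading station (value of joint hatch below 0.015 rad and value of joint carriage below 0.01 m), for 0.3 s.
3. the hatch is tugged so that the catch takes the pull (over 2 N at the bolt) and holds, the carriage still at the loading station (all of step 2 and contact force between bolt and anything else above 2 N and contact force between bolt and the fingers below 0.1 N), for 0.2 s.
At the end, for the whole second after the job is handed in: Every logger stands upright (within 0.2 rad) on the floor of a well (within 13 mm of its middle), the hatch is shut and caught (under 0.015 rad), and the carriage rests in the two-dot station (0.125 m, within 4 mm) (((horizontal distance between logger0 and well0 below 0.013 m and z of logger0 in the frame of well0 below 0.022 m) or (horizontal distance between logger0 and well1 below 0.013 m and z of logger0 in the frame of well1 below 0.022 m) or (horizontal distance between logger0 and well2 below 0.013 m and z of logger0 in the frame of well2 below 0.022 m) or (horizontal distance between logger0 and well3 below 0.013 m and z of logger0 in the frame of well3 below 0.022 m)) and angle between each of logger0, logger1, logger2, logger3's own z axis and vertical below 0.2 rad and ((horizontal distance between logger1 and well0 below 0.013 m and z of logger1 in the frame of well0 below 0.022 m) or (horizontal distance between logger1 and well1 below 0.013 m and z of logger1 in the frame of well1 below 0.022 m) or (horizontal distance between logger1 and well2 below 0.013 m and z of logger1 in the frame of well2 below 0.022 m) or (horizontal distance between logger1 and well3 below 0.013 m and z of logger1 in the frame of well3 below 0.022 m)) and ((horizontal distance between logger2 and well0 below 0.013 m and z of logger2 in the frame of well0 below 0.022 m) or (horizontal distance between logger2 and well1 below 0.013 m and z of logger2 in the frame of well1 below 0.022 m) or (horizontal distance between logger2 and well2 below 0.013 m and z of logger2 in the frame of well2 below 0.022 m) or (horizontal distance between logger2 and well3 below 0.013 m and z of logger2 in the frame of well3 below 0.022 m)) and ((horizontal distance between logger3 and well0 below 0.013 m and z of logger3 in the frame of well0 below 0.022 m) or (horizontal distance between logger3 and well1 below 0.013 m and z of logger3 in the frame of well1 below 0.022 m) or (horizontal distance between logger3 and well2 below 0.013 m and z of logger3 in the frame of well2 below 0.022 m) or (horizontal distance between logger3 and well3 below 0.013 m and z of logger3 in the frame of well3 below 0.022 m)) and value of joint hatch below 0.015 rad and value of joint carriage between 0.121 and 0.129 m); the robot touches nothing.
It fails at once if the carriage left the loading station while the hatch was not caught (value of joint carriage above 0.02 m and value of joint hatch above 0.03 rad).
It fails at once if a bystander was shifted by more than 5 cm (distance of any of tin, tape, mug, carton, driver, cleaner, usbkey from where it was at the start of the episode above 0.05 m).
Of log0, log1, log2, log3 only 3 to 4 are there at a start; the rules pass over those that are not, and their reading is None.
At some moment in a run one of log0, log1, log2, log3 may be knocked a few centimetres aside while the robot is not near it.
Once in a run the grip may slacken for a moment while it holds something.
It also fails if it takes over 210 s, if anything falls off the work surface, if the arm or the gripper's body presses on something with over 40 N, if the wrist force passes 120 N, or if a joint passes its speed limit or range.

### The arm

A 6-joint arm with a two-finger parallel gripper is mounted at the origin on the work surface. World frame = base frame: x ahead of the robot, y to its left, z up, the work surface at z = 0. Lengths are in m, angles in rad, forces in N, time in s.
With the tool pointing down it reaches from about 0.35 to 0.925 m from the base axis. Payload 6.4 kg.
Tool frame: the origin (TCP) lies midway between the tips of the shut fingers; the grasp point (between the pads) lies 19 mm behind it (robot.hold_point_z is the distance from the TCP to the grasp point, in m); z points along the fingers, y is the direction in which the jaws open and shut (so a half turn about z gives the same grasp; the last joint's range is limited). The gripper opens to 85 mm and grips with 20 to 120 N. Pads are 22 mm wide; open, the fingers measure 114 mm over their backs; the gripper's body (76 mm by 85 mm) begins 54 mm behind the grasp point. The pads swing forward as they close: fully open they stand 13 mm farther back than shut.
Start: joints at [-1.362, 0.245, 1.558, -0, 1.339, -0.174], TCP at [0.243, -0.603, 0.231] pointing down, gripper open.
Joint ranges: [-3.13, 3.13], [-1.02, 2.26], [0.13, 2.54], [-0.95, 4.09], [0.21, 2.88], [-2.74, 2.74]. Speed limits (rad/s): [2.57, 2.57, 3.14, 3.14, 3.14, 3.14].

### API

Orientations are given as a unit quaternion [x, y, z, w].
In Python, from station import robot, planner, capture, camera_params gives the robot as it stands. Calls block until the motion is done:
- robot.move_pose(position, orientation): joint-space move of the TCP to a pose.
- robot.move_linear(position, rate=0.15, rotation=None): straight line of the TCP; rotation=None keeps the orientation; rate is the mean speed in m/s.
- robot.move_joints(angles): joint-space move.
- robot.move_gripper(opening, force=None): opening from 0.0 (shut) to 1.0 (fully open); force is the grip in N (None keeps the last); returns when the fingers have stopped.
- robot.wait(seconds).
- planner.inverse_kinematics(position, orientation): joint angles nearest the present ones, or None.
- robot.get_state(): the state.
- capture(name): name is "scene" or "top" or "wrist"; returns (picture, depth): 384x512x3 uint8, red, green, blue; 384x512 float32, m along the optical axis (not along the pixel's ray), 0 where there is no reading.
- camera_params(name): a dict with "camera_matrix" (3x3 intrinsics, pixels), "distortion" ([k1, k2, p1, p2, k3] as OpenCV has them; the pictures are not rectified), "rvec" (rotation vector, rad) and "tvec" (3), from world to camera coordinates, as OpenCV has them. Camera axes: x right, y down, z forward; pixel columns grow to the right and rows downward; lengths in m; the calibration is good to about 2 mm. A picture is of the moment at which its call begins: read the wrist's pose just before it. camera_params takes no time and is no camera call; for the wrist camera it gives the pose at the moment of the call.
A pose or a line that the arm cannot do raises robot.IKError and nothing moves.
- robot.job_done(): hands the job in, once; it reports no verdict.
The state is a dict: "t": time; "q": joint angles; "dq": joint speeds; "tau": joint torques, N m; "tcp_pos": TCP position; "tool_rot": TCP orientation; "contact_force": force on the tool from outside, world axes, zero at the start; "ft_torque": the same for the moment, N m; "grip_width": opening from 0.0 (shut) to 1.0 (fully open).
Only numpy, scipy, OpenCV 4.12 (cv2) and the standard library are available. Lean on these libraries where they do the work, as an engineer would, in place of code of your own. Each camera call takes 0.05 s, during which the arm holds its last target. There are 200 camera calls.

## Working session

There is one attempt and no reset: what is moved stays moved. The work goes in short steps, each a Python script; the robot and the scene stay as the last script left them, time stands still between calls to the robot, and variables do not carry over. Pictures are saved under pics/ and viewed, about 12 in all and at most 16, crops included, and the job is handed in when it is done.

```bash
ls; mkdir -p pics; python3 - <<'E'
from station import robot, planner, capture, camera_params
import cv2,numpy as np
for n in("scene","top"):
    p,d=capture(n); cv2.imwrite(f"pics/{n}0.png",cv2.resize(p[:,:,::-1],(800,600))); np.savez(f"pics/{n}0.npz",p=p,d=d)
    c=camera_params(n);print(n,c)
print(robot.get_state())
E
```

```text
pics
scene {'camera_matrix': array([[415.18703763,   0.        , 254.43188997],
       [  0.        , 415.18703763, 188.51284297],
       [  0.        ,   0.        ,   1.        ]]), 'distortion': array([-0.06011569,  0.        ,  0.        ,  0.        ,  0.        ]), 'rvec': array([ 1.87739014,  1.4401179 , -0.69647149]), 'tvec': array([-0.15899905, -0.2140091 ,  1.89930045])}
top {'camera_matrix': array([[389.29490219,   0.        , 255.15594732],
       [  0.        , 389.29490219, 191.03502107],
       [  0.        ,   0.        ,   1.        ]]), 'distortion': array([0.01343737, 0.        , 0.        , 0.        , 0.        ]), 'rvec': array([ 2.14702496, -2.1734637 ,  0.06797631]), 'tvec': array([0.04618259, 0.52439479, 1.19926429])}
{'t': 0.1, 'q': array([-1.36212590e+00,  2.45749061e-01,  1.55889572e+00, -2.77348274e-05,
        1.33870811e+00, -1.74106559e-01]), 'dq': array([ 0.00049144, -0.00134624, -0.00412838,  0.00123807, -0.00067392,
        0.00254884]), 'tau': array([ 4.37759463e-04, -4.30667961e+01, -3.27130544e+01, -1.33282492e-04,
        2.81553694e-03,  9.59811814e-06]), 'tcp_pos': array([ 0.24266243, -0.60246022,  0.23028549]), 'tool_rot': array([ 9.81740070e-01,  1.90225285e-01, -2.87002144e-05, -8.79756656e-04]), 'contact_force': array([ 0.18069779, -0.43191604,  0.73170298]), 'ft_torque': array([0.01173396, 0.03345241, 0.02811847]), 'grip_width': 0.9994293131073683}
```

View pics/top0.png

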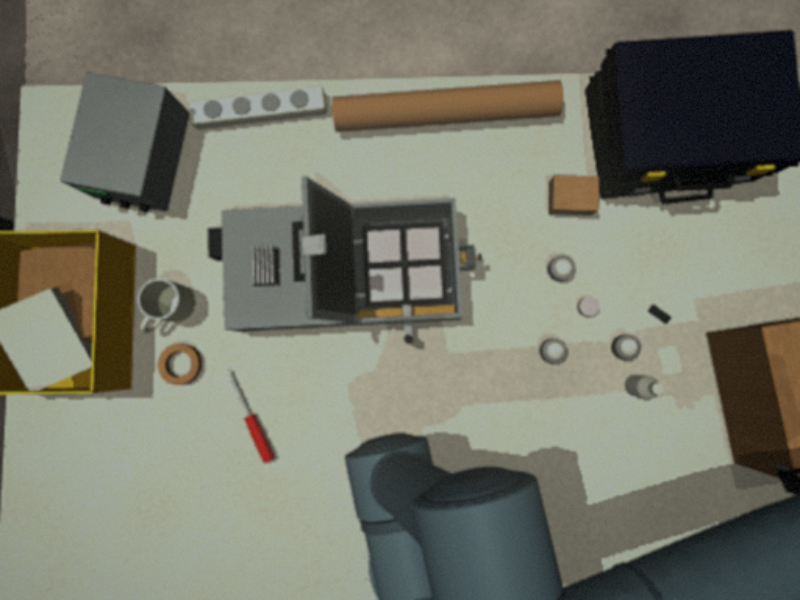

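View pics/scene0.png

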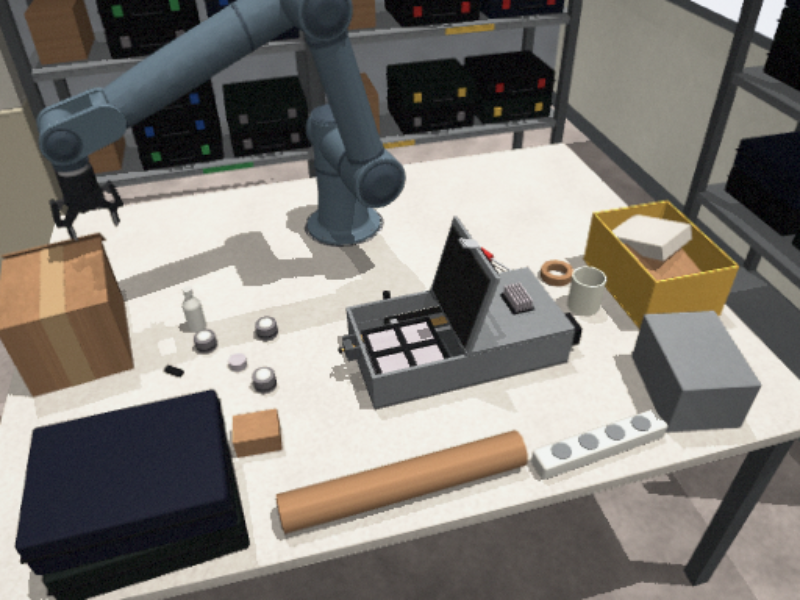

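The top view shows three loggers (domes at about (561,268), (553,350) and (626,347)) and the plain tin at (588,306). The open box is roughly aligned with the world axes. There is a dark patch in one well at (378,284), so I'll enlarge that area and measure.

```bash
cat > h.py <<'E'
from station import robot, planner, capture, camera_params
import cv2,numpy as np
from scipy.spatial.transform import Rotation as R
def cloud(d,c):
    h,w=d.shape; u,v=np.meshgrid(np.arange(w),np.arange(h))
    n=cv2.undistortPoints(np.stack([u,v],-1).reshape(-1,1,2).astype(float),c["camera_matrix"],c["distortion"]).reshape(h,w,2)
    P=np.dstack([n*d[...,None],d]); M=cv2.Rodrigues(c["rvec"])[0]
    return (P-c["tvec"])@M          # world points
def proj(X,c): return cv2.projectPoints(np.atleast_2d(X).astype(float),c["rvec"],c["tvec"],c["camera_matrix"],c["distortion"])[0].reshape(-1,2)
E
python3 - <<'E'
from h import *
z=np.load("pics/top0.npz");p,d=z["p"],z["d"];c=camera_params("top")
W=cloud(d,c)
cv2.imwrite("pics/c1.png",cv2.resize(p[100:250,130:450,::-1],(800,375),interpolation=cv2.INTER_CUBIC))
# blobs 30..60mm high, not arm
H=W[...,2]
m=((H>.012)&(H<.055)&(W[...,0]>.3)).astype(np.uint8)
n,l,s,ce=cv2.connectedComponentsWithStats(m)
for i in range(1,n):
    if 30<s[i,4]<1500: q=W[l==i]; print(s[i],ce[i].round(1),np.median(q,0).round(3),(q.min(0)).round(3),q.max(0).round(3))
# box top rim/top
m2=((H>.085)&(H<.115)&(W[...,0]>.3)&(W[...,0]<.85)&(abs(W[...,1]-.1)<.4)).astype(np.uint8)
n,l,s,ce=cv2.connectedComponentsWithStats(m2)
for i in range(1,n):
    if s[i,4]>100:
        q=W[l==i]; print("box",s[i],cv2.minAreaRect(q[:,:2].astype(np.float32)),np.median(q[:,2]))
print(np.median(H[(H>-.02)&(H<.012)]))
E
```

```text
[ 351   51  105   86 1300] [382.2 115.8] [ 0.732 -0.347  0.048] [ 0.694 -0.582  0.012] [ 0.961 -0.268  0.055]
[214  68 146  16 704] [286.9  76.1] [ 0.887 -0.066  0.046] [ 0.873 -0.292  0.017] [0.904 0.166 0.055]
[227 133  62  15 209] [259.2 136.5] [0.698 0.023 0.034] [ 0.666 -0.067  0.012] [0.703 0.129 0.055]
[ 76 153  10  97 616] [ 80.4 201.4] [0.499 0.59  0.034] [0.349 0.587 0.012] [0.651 0.594 0.055]
[  8 155  53  40 211] [ 22.9 163.5] [0.644 0.803 0.046] [0.523 0.649 0.012] [0.647 0.81  0.055]
[351 164  17  17 225] [359.1 171.7] [ 0.579 -0.283  0.038] [ 0.556 -0.309  0.012] [ 0.604 -0.261  0.05 ]
[ 95 181  14  23 136] [ 99.6 191. ] [0.533 0.532 0.035] [0.492 0.502 0.012] [0.56  0.539 0.054]
[108 182  16  25 126] [118.1 195.2] [0.515 0.468 0.034] [0.484 0.46  0.012] [0.56  0.504 0.055]
[370 190  14  13 141] [376.6 196.2] [ 0.504 -0.338  0.023] [ 0.485 -0.358  0.012] [ 0.524 -0.319  0.029]
[ 93 205  10   8  37] [ 97.8 208.7] [0.474 0.535 0.031] [0.464 0.524 0.023] [0.487 0.543 0.055]
[256 206  15   9  54] [261.6 209.2] [0.468 0.022 0.039] [ 0.452 -0.006  0.012] [0.478 0.037 0.051]

[... 340 characters left out ...]
3.8 233.2] [0.398 0.486 0.025] [0.358 0.445 0.012] [0.439 0.531 0.033]
[  6 234  10  15  91] [  9.6 242.7] [0.371 0.806 0.04 ] [0.355 0.803 0.013] [0.4   0.809 0.054]
[146 237  14  28  58] [152.4 250.7] [0.341 0.365 0.017] [0.3   0.344 0.012] [0.385 0.386 0.021]
[400 240  11  15  67] [403.8 246.5] [ 0.349 -0.409  0.035] [ 0.327 -0.427  0.012] [ 0.369 -0.405  0.055]
box [223 127  82  80 835] ((0.5927934646606445, 0.008600324392318726), (0.23097990453243256, 0.23707862198352814), 2.2898502349853516) 0.09601990621678266
box [ 141  131   85   81 3511] ((0.584059476852417, 0.25342729687690735), (0.2350824773311615, 0.23835422098636627), 2.8899343013763428) 0.10639988341262457
0.001562412311158389
```

View pics/c1.png

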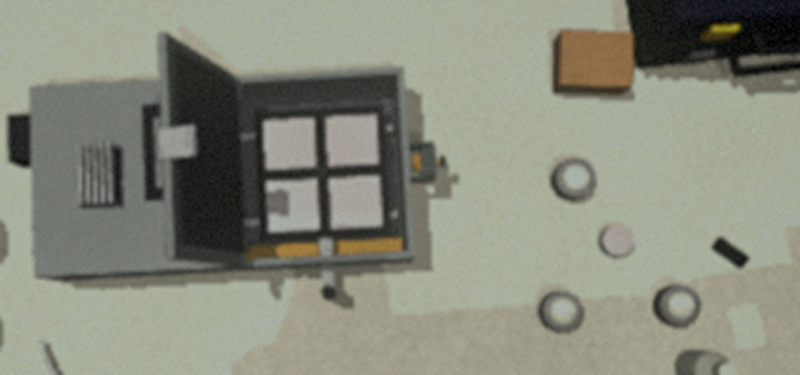

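The dark patch is only the shadow of the striker, so all four wells are empty and three loggers are present. Next I'll fit the box, the loggers and the wrist camera offset.

```bash
python3 - <<'E'
from h import *
from scipy.optimize import minimize
z=np.load("pics/top0.npz");p,d=z["p"],z["d"];c=camera_params("top")
W=cloud(d,c);H=W[...,2]
def at(uv,zz): # pixel->plane z
    n=cv2.undistortPoints(np.array(uv,float).reshape(-1,1,2),c["camera_matrix"],c["distortion"]).reshape(-1,2)
    M=cv2.Rodrigues(c["rvec"])[0]; o=-M.T@c["tvec"]; r=np.c_[n,np.ones(len(n))]@M
    return o+r*((zz-o[2])/r[:,2])[:,None]
wp=at([(130+x/2.5,100+y/2.5) for x,y in((289,142),(351,139),(292,205),(355,200))],.04); print("wells",wp.round(4),wp.mean(0))
m=(H>.088)&(H<.112)&(W[...,0]>.42)&(W[...,0]<.75)&(W[...,1]>-.125)&(W[...,1]<.4)
q=W[m][:,:2]
for a in np.deg2rad([1.5,2,2.5,3,3.5]):
    e=q@np.array([[np.cos(a),-np.sin(a)],[np.sin(a),np.cos(a)]]); lo,hi=np.percentile(e,[.5,99.5],axis=0)
    print(np.rad2deg(a),hi-lo, lo,hi)
# walls: front/back edge line fits and lamp edge
a=np.deg2rad(2.5)
for (cx,cy) in((.579,-.283),(.423,-.402),(.417,-.262),(.35,-.41)):
    s=(np.hypot(W[...,0]-cx,W[...,1]-cy)<.045)&(H>.034)&(H<.05)
    q=W[s]; print("log",s.sum(),q.mean(0).round(4),(q.min(0)+q.max(0))/2, q.max(0)-q.min(0))
s=(np.hypot(W[...,0]-.35,W[...,1]+.42)<.06)&(H>.03);q=W[s];print("bottle",q.min(0),q.max(0))
# hatch
s=(H>.12)&(W[...,0]>.45)&(W[...,0]<.75)&(abs(W[...,1]-.1)<.2); q=W[s]; print("hatch",q.min(0),q.max(0))
cw=camera_params("wrist"); st=robot.get_state(); T=R.from_quat(st["tool_rot"]); M=cv2.Rodrigues(cw["rvec"])[0]
print("cam in tool",T.inv().apply(-M.T@cw["tvec"]-st["tcp_pos"]), T.inv().apply(M[2]))
print(cw["camera_matrix"])
E
```

```text
wells [[ 0.6316  0.0681  0.04  ]
 [ 0.6341 -0.0096  0.04  ]
 [ 0.5521  0.065   0.04  ]
 [ 0.5573 -0.0134  0.04  ]] [0.59378051 0.02753289 0.04      ]
1.5000000000000002 [0.23256841 0.47676619] [ 0.47408406 -0.12084115] [0.70665247 0.35592504]
2.0 [0.23097597 0.47612309] [ 0.47630408 -0.12596468] [0.70728005 0.35015841]
2.5 [0.23130913 0.47597196] [ 0.47788216 -0.13107861] [0.70919129 0.34489335]
3.0000000000000004 [0.23352803 0.47610063] [ 0.47788376 -0.13618256] [0.71141179 0.33991807]
3.5 [0.23614666 0.47607749] [ 0.47763687 -0.14127614] [0.71378353 0.33480135]
log 178 [ 0.5801 -0.2847  0.0399] [ 0.58175734 -0.2852191   0.04065173] [0.04439925 0.0463375  0.01312333]
log 197 [ 0.4219 -0.4064  0.0399] [ 0.42287793 -0.40701938  0.04200265] [0.04863714 0.04717237 0.01557022]
log 190 [ 0.4163 -0.2641  0.0399] [ 0.41677445 -0.26375705  0.04142451] [0.04586728 0.04581377 0.01482141]
log 29 [ 0.3496 -0.4112  0.0421] [ 0.3475546  -0.41619852  0.04201033] [0.04189964 0.02093601 0.01428055]
bottle [ 0.32549793 -0.44165596  0.0302095 ] [ 0.40769761 -0.39508528  0.12560815]
hatch [0.47134405 0.12124613 0.12002848] [0.70396971 0.29784994 0.30644602]
cam in tool [ 0.07614443  0.0008296  -0.14212983] [-2.98930037e-01 -9.17790575e-05  9.54275026e-01]
[[302.20844977   0.         253.89146743]
 [  0.         302.20844977 193.87749665]
 [  0.           0.           1.        ]]
```

```bash
cat >> h.py <<'E'
YAW=np.deg2rad(2.2); O=np.array([.593,.0268,0])
def B(x,y,z):  return O+R.from_euler("z",YAW).apply([x,y,z])      # box frame -> world
def down(phi): return np.array([np.cos(phi/2),np.sin(phi/2),0,0])
def loggers():
    p,d=capture("top");W=cloud(d,camera_params("top"));H=W[...,2]
    m=((H>.034)&(H<.05)&(W[...,0]>.3)&(W[...,0]<.85)&(W[...,1]<-.1)).astype(np.uint8)
    n,l,s,_=cv2.connectedComponentsWithStats(m); out=[]
    for i in range(1,n):
        q=W[l==i]; e=np.ptp(q,axis=0)
        if s[i,4]>100 and max(e[:2])<.06: out.append((q.mean(0)+(q.min(0)+q.max(0))/2)[:2]/2)
    return out
def pick(xy,phi=YAW):
    robot.move_gripper(1.0); robot.move_pose([*xy,.16],down(phi)); robot.move_linear([*xy,.006],rate=.15)
    robot.move_gripper(0.0,force=40); robot.move_linear([*xy,.19],rate=.2)
    s=robot.get_state(); print("picked",s["grip_width"],s["contact_force"].round(1),s["t"])
def place(x,y,phi=YAW):
    robot.move_pose(B(x,y,.19),down(phi)); print("carry",robot.get_state()["grip_width"])
    robot.move_linear(B(x,y,.075),rate=.15); robot.move_linear(B(x,y,.0475),rate=.04)
    s=robot.get_state(); print("down",s["grip_width"],s["contact_force"].round(1))
    robot.move_gripper(.72); robot.move_linear(B(x,y,.19),rate=.2); print(robot.get_state()["t"])
def wrist(name):
    c=camera_params("wrist"); p,d=capture("wrist"); np.savez(f"pics/{name}.npz",p=p,d=d,**c)
    cv2.imwrite(f"pics/{name}.png",p[:,:,::-1]); return p,d,c
E
python3 - <<'E'
from h import *
print(loggers())
robot.move_gripper(1.0)
robot.move_pose(B(-.02,0,.30),down(YAW)); p,d,c=wrist("w1")
print(loggers())
W=cloud(d,c);H=W[...,2]
# project predicted wells
for x in(-.039,.039):
  for y in(-.039,.039): print(x,y,proj(B(x,y,.04),c).round(1))
print(proj([B(0,-.105,.095),B(-.115,-.105,.095),B(.115,-.105,.095)],c).round(1))
E
```

```text
[array([ 0.58129251, -0.28531889]), array([ 0.4220369 , -0.40642946]), array([ 0.4166362 , -0.26484827])]
[array([ 0.58081268, -0.28533905]), array([ 0.42261064, -0.40682786]), array([ 0.41678872, -0.26451104])]
-0.039 -0.039 [[281.4 172.5]]
-0.039 0.039 [[224.2 172.5]]
0.039 -0.039 [[282.9 113.5]]
0.039 0.039 [[222.4 113.5]]
[[343.5 150.5]
 [335.6 241. ]
 [352.7  41.1]]
```

View pics/w1.png

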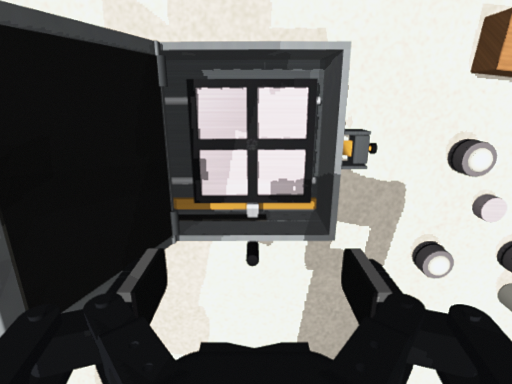

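In the wrist view the well centres sit at about (221,112), (283,111), (220,172) and (281,172). That is within 2 mm or so of the prediction, so the box pose is good. I'll load the loggers now.

```bash
python3 - <<'E'
from h import *
def near(t):
    L=loggers(); print("L",[l.round(3) for l in L]); return min(L,key=lambda l:np.hypot(*(l-t)))
pick(near((.581,-.285))); place(.039,-.039); wrist("w2")
pick(near((.4167,-.2645))); place(-.039,-.039)
robot.move_pose(B(-.02,0,.30),down(YAW)); wrist("w3"); print("L",loggers())
E
```

```text
L [array([ 0.582, -0.285]), array([ 0.423, -0.406]), array([ 0.417, -0.265])]
picked 0.5744549969391368 [-0.3 -0.1 -2.1] 7.2167
carry 0.5679284724800122
down 0.5736003882045723 [-0.4  0.8 -2.6]
11.2
L [array([ 0.423, -0.406]), array([ 0.417, -0.265])]
picked 0.5715143662563312 [-1.   0.1 -1.5] 15.6
carry 0.5721601202128035
down 0.5693764287906077 [ 0.5 -0.2 -1.5]
19.6083
L [array([ 0.39084165, -0.39664371])]
```

View pics/w3.png

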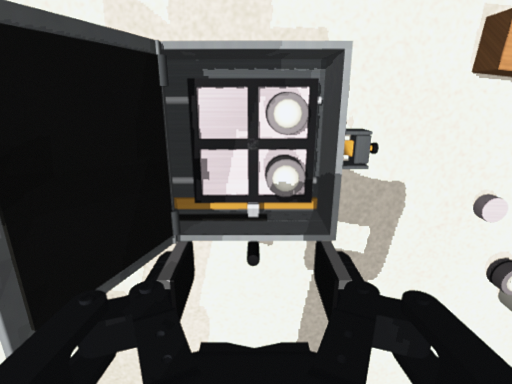

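Two loggers stand upright and centred at about (287,112) and (286,176). The third was knocked to about (0.391,-0.397), right beside the bottle, so I'll look from closer.

```bash
python3 - <<'E'
from h import *
robot.move_gripper(1.0)
robot.move_pose([.40,-.36,.30],down(YAW)); p,d,c=wrist("w4")
W=cloud(d,c);H=W[...,2]
print(loggers())
s=(H>.034)&(H<.05)&(np.hypot(W[...,0]-.39,W[...,1]+.397)<.04);q=W[s];print("log",s.sum(),q.mean(0),q.min(0),q.max(0))
s=(H>.07)&(H<.14)&(np.hypot(W[...,0]-.35,W[...,1]+.415)<.05);q=W[s];print("bot",s.sum(),q.mean(0),q.min(0),q.max(0))
for k in (.06,.08,.1): 
    s=(abs(H-k)<.01)&(np.hypot(W[...,0]-.35,W[...,1]+.415)<.05);q=W[s]; print(k,len(q), q.min(0),q.max(0))
E
```

```text
[array([ 0.39045704, -0.39051025])]
log 989 [ 0.39095445 -0.39849996  0.03820855] [ 0.35123511 -0.43075347  0.03400339] [ 0.41603094 -0.37301096  0.04976906]
bot 951 [ 0.35361717 -0.42432824  0.09421614] [ 0.32794098 -0.44767426  0.07026984] [ 0.36975037 -0.40620918  0.12087774]
0.06 157 [ 0.34042427 -0.44637872  0.05033748] [ 0.37027112 -0.40530871  0.06999772]
0.08 545 [ 0.32794098 -0.44767426  0.07026984] [ 0.36975037 -0.40620918  0.08996591]
0.1 110 [ 0.34009538 -0.4359942   0.09018747] [ 0.35914844 -0.41664176  0.10999608]
```

View pics/w4.png

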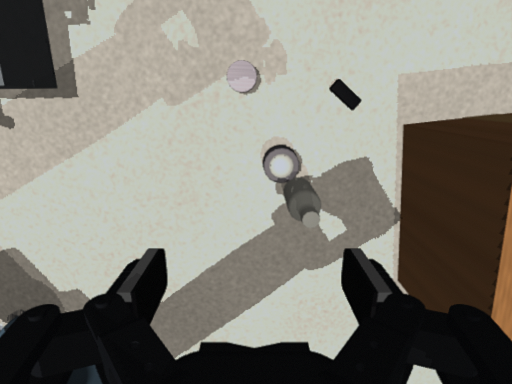

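The logger is at about (282,165), roughly 4 mm from the bottle at (300,200). I'll grasp it with the tool tilted 20° away from the bottle and place it with the same tilt, so that it stands upright.

```bash
python3 - <<'E'
from h import *
th=np.deg2rad(-20)
def tl(phi): return R.from_quat(down(phi))*R.from_euler("y",th)
def tcp(G,phi,back=0): return np.array(G)+tl(phi).apply([0,0,.022-back])
phi=np.deg2rad(34.6); G=[.391,-.398,.029]; q=tl(phi).as_quat()
robot.move_pose(tcp(G,phi,.13),q)
L=loggers();print("L",L)
robot.move_linear(tcp(G,phi),rate=.12); print("at",robot.get_state()["contact_force"].round(1))
robot.move_gripper(0,force=40); robot.move_linear(tcp(G,phi,.04),rate=.1); robot.move_linear(tcp(G,phi,.17),rate=.2)
s=robot.get_state();print("picked",s["grip_width"],s["t"])
q2=tl(YAW).as_quat(); W=B(-.039,.039,.0705)
robot.move_pose(tcp(W+[0,0,.13],YAW),q2); print("carry",robot.get_state()["grip_width"]); wrist("w5")
E
```

```text
L []
at [ 0.3 -0.2  0.1]
picked 0.5740976215995015 26.0583
carry 0.5722054716774458
```

View pics/w5.png

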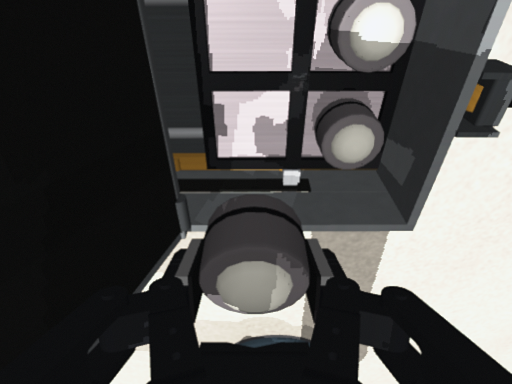

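The logger is held squarely at (255,250), ahead of the empty well at (252,123). Now I'll lower it in.

```bash
python3 - <<'E'
from h import *
th=np.deg2rad(-20)
def tl(phi): return R.from_quat(down(phi))*R.from_euler("y",th)
def tcp(G,phi,back=0): return np.array(G)+tl(phi).apply([0,0,.022-back])
W=B(-.039,.039,.0705)
robot.move_linear(tcp(W+[0,0,.025],YAW),rate=.15); robot.move_linear(tcp(W,YAW),rate=.04)
s=robot.get_state();print(s["grip_width"],s["contact_force"].round(1))
robot.move_gripper(.72); robot.move_linear(tcp(W,YAW,.12),rate=.2)
robot.move_pose(B(-.02,0,.30),down(YAW)); p,d,c=wrist("w6"); print("L",loggers(),robot.get_state()["t"])
X=cloud(d,c);H=X[...,2]
for w in((-.039,-.039),(.039,-.039),(-.039,.039)):
    C=B(*w,.058); s=(np.hypot(X[...,0]-C[0],X[...,1]-C[1])<.04)&(H>.072);q=X[s]-C
    print(w,s.sum(),q.mean(0).round(4),q.min(0).round(3),q.max(0).round(3))
p,d=capture("top");np.savez("pics/top1.npz",p=p,d=d);cv2.imwrite("pics/top1.png",cv2.resize(p[:,:,::-1],(800,600)))
X=cloud(d,camera_params("top"));H=X[...,2]
# hatch geometry: points in box frame high
b=R.from_euler("z",-YAW).apply((X-O).reshape(-1,3)).reshape(X.shape)
s=(b[...,2]>.14)&(abs(b[...,0])<.12)&(b[...,1]>.05)&(b[...,1]<.25);q=b[s];print("hatch",q.min(0),q.max(0))
for z in np.arange(.15,.32,.02):
    r=q[abs(q[:,2]-z)<.01]
    if len(r): print(z.round(2),len(r),r[:,1].min().round(3),r[:,1].max().round(3),r[:,0].min().round(3),r[:,0].max().round(3))
E
```

```text
0.5688913350646918 [ 0.1 -6.  -1.3]
L [] 31.1333
(-0.039, -0.039) 16298 [ 0.0251 -0.0032  0.284 ] [-0.023 -0.026  0.014] [0.037 0.03  0.333]
(0.039, -0.039) 1391 [0.0018 0.0002 0.0198] [-0.023 -0.025  0.014] [0.025 0.024 0.028]
(-0.039, 0.039) 15642 [0.0245 0.0045 0.2825] [-0.023 -0.028  0.014] [0.037 0.028 0.333]
hatch [-0.11982675  0.0500005   0.14278709] [0.11619196 0.19551302 0.60659101]
0.15 25 0.112 0.127 -0.116 0.113
0.17 132 0.113 0.126 -0.114 0.116
0.19 206 0.121 0.134 -0.115 0.115
0.21 310 0.128 0.143 -0.116 0.114
0.23 363 0.135 0.196 -0.116 0.116
0.25 479 0.142 0.195 -0.115 0.115
0.27 458 0.15 0.173 -0.116 0.115
0.29 463 0.137 0.174 -0.116 0.116
0.31 6 0.138 0.143 -0.015 0.002
```

View pics/w6.png

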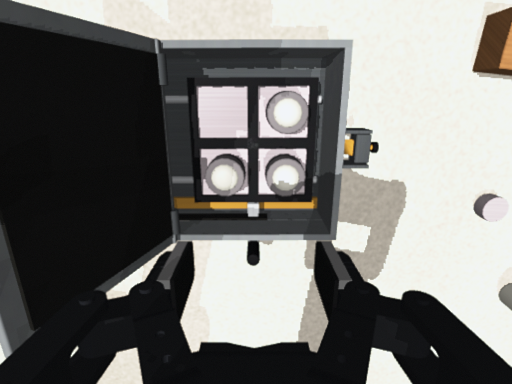

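View pics/top1.png

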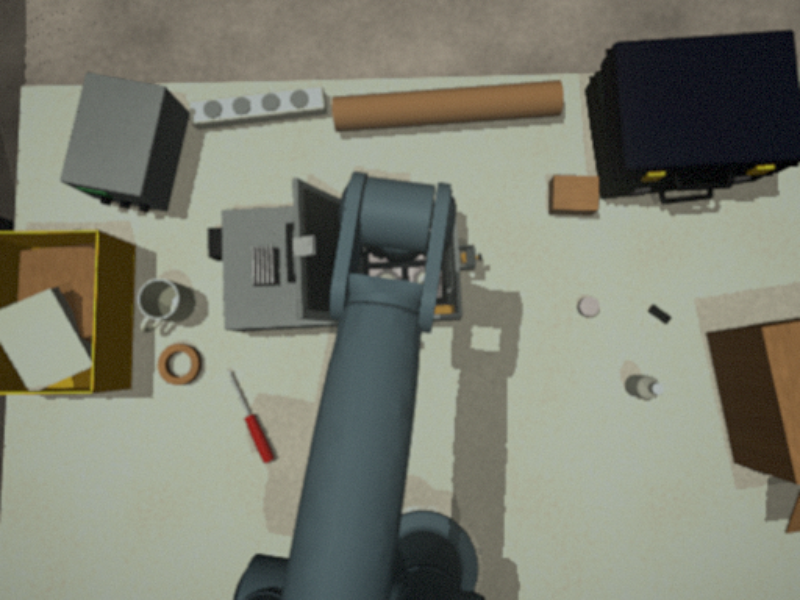

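All three loggers stand centred: (287,112), (286,176) and (226,175). The bench shows no other loggers, and the bystanders have not moved. Next I'll swing the hatch over by pushing its outer face above and beside the handle.

```bash
python3 - <<'E'
from h import *
robot.move_gripper(0.0,force=40)
q=down(YAW); x=-.08
robot.move_pose(B(x,.23,.36),q); robot.move_linear(B(x,.23,.245),rate=.15)
f0=robot.get_state()["contact_force"]
for y in np.arange(.20,.055,-.02):
    robot.move_linear(B(x,y,.245),rate=.08); print(round(y,3),(robot.get_state()["contact_force"]-f0).round(1))
robot.wait(1.5); robot.move_linear(B(x,.0,.30),rate=.2)
robot.wait(1)
robot.move_pose(B(-.12,-.02,.32),q); p,d,c=wrist("w7"); print(robot.get_state()["t"])
X=cloud(d,c); b=R.from_euler("z",-YAW).apply((X-O).reshape(-1,3))
for y in(-.1,-.05,0,.05):
    s=(abs(b[:,1]-y)<.01)&(abs(abs(b[:,0])-.085)<.02)&(b[:,2]<.2); print(y,s.sum(),np.median(b[s,2]).round(4))
s=(abs(b[:,0])<.045)&(abs(b[:,1]+.07)<.02)&(b[:,2]>.122)&(b[:,2]<.2);print("bar",s.sum(),np.median(b[s],0),b[s].max(0))
E
```

```text
0.2 [ 0.4 -1.  -1. ]
0.18 [-0.7  0.5  2.4]
0.16 [-12.5   4.7  21.5]
0.14 [-22.7   4.5  38.7]
0.12 [-27.7   0.5  45.9]
0.1 [-5.6 -2.5 28.4]
0.08 [ 0.5 -3.   4.6]
0.06 [ 0.3 -1.2 -0.4]
40.425
-0.1 386 0.1127
-0.05 602 0.1107
0 605 0.1084
0.05 581 0.1065
bar 1285 [ 0.00310527 -0.06587454  0.14663962] [ 0.04498779 -0.06065235  0.14995019]
```

View pics/w7.png

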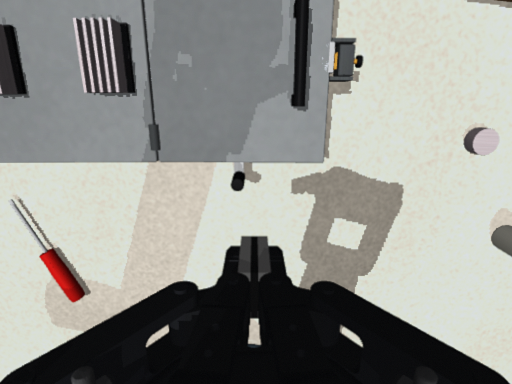

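The hatch has swung over and sunk, its edge about 8 mm proud, so it is not caught yet; the carriage knob at (238,181) hasn't moved. The push read up to about 53 N at the wrist, probably the finger knuckles riding on the hatch edge. From here I'll go gently: grip the bar, press in force-limited steps, then tug.

```bash
cat >> h.py <<'E'
def fz(f0):
    robot.wait(.15); return robot.get_state()["contact_force"]-f0
def step_z(x,y,z,dz,lim,zend,f0,rate=.02):
    log=[]
    while (z-zend)*dz<0:
        z+=dz; robot.move_linear(B(x,y,z),rate=rate); f=fz(f0); log.append((round(z,4),f[2].round(1)))
        if abs(f[2])>lim: break
    print(log); return z
E
python3 - <<'E'
from h import *
q=down(YAW); y=-.068
robot.move_gripper(.5); robot.move_pose(B(0,y,.22),q); robot.move_linear(B(0,y,.150),rate=.1)
f0=fz(0)
robot.move_linear(B(0,y,.142-.019+.001),rate=.04); print("in",fz(f0).round(1))
robot.move_gripper(0.0,force=100); s=robot.get_state(); print(s["grip_width"],fz(f0).round(1))
f0=fz(0)
z=step_z(0,y,.124,-.001,24,.108,f0); print(robot.get_state()["t"])
E
```

```text
in [ 0.5 -0.4  0.2]
0.1034282358612802 [1.8 5.  0.4]
[(0.123, np.float64(1.9)), (0.122, np.float64(3.8)), (0.121, np.float64(4.8)), (0.12, np.float64(-6.9)), (0.119, np.float64(-5.3)), (0.118, np.float64(-3.7)), (0.117, np.float64(1.6)), (0.116, np.float64(7.9)), (0.115, np.float64(14.0)), (0.114, np.float64(17.2)), (0.113, np.float64(22.1)), (0.112, np.float64(27.8))]
49.0667
```

The force dropped sharply at z = 0.120, which looks like the snap, and the press ended at 28 N. Now the tug.

```bash
python3 - <<'E'
from h import *
y=-.068
z=.112
# baseline: offset estimated from free state earlier: use raw force, report both
def raw(): robot.wait(.2); return robot.get_state()["contact_force"].round(1)
print(raw())
log=[]
while z<.134:
    z+=.001; robot.move_linear(B(0,y,z),rate=.02); f=raw(); log.append((round(z,4),round(float(f[2]),1)))
    if f[2]<-14: break
print(log); robot.wait(.8); s=robot.get_state(); print(raw(),s["grip_width"],s["tcp_pos"],s["t"])
p,d,c=wrist("w8")
E
```

```text
[-16.    7.   29.1]
[(0.113, 23.7), (0.114, 18.6), (0.115, 13.1), (0.116, 8.3), (0.117, 4.0), (0.118, -0.8), (0.119, -2.0), (0.12, -4.7), (0.121, -10.4), (0.122, -14.7)]
[ 10.3   4.9 -15.4] 0.10364562074914571 [ 0.59552967 -0.04075225  0.1190676 ] 54.5667
```

The catch held 15 N for a second; an uncaught hatch would have lifted at about 3 N. I'll let go, check the hatch height and locate the knob.

```bash
python3 - <<'E'
from h import *
q=down(YAW)
robot.move_linear(B(0,-.068,.1182),rate=.02); robot.move_gripper(.5); robot.move_linear(B(0,-.068,.24),rate=.15)
robot.move_pose(B(-.12,-.02,.32),q); p,d,c=wrist("w9"); print(robot.get_state()["t"],robot.get_state()["contact_force"])
X=cloud(d,c); b=R.from_euler("z",-YAW).apply((X-O).reshape(-1,3))
for y in(-.1,-.05,0,.05,.15):
    s=(abs(b[:,1]-y)<.01)&(abs(abs(b[:,0])-.085)<.02)&(b[:,2]<.2); print(y,s.sum(),np.median(b[s,2]).round(4))
s=(b[:,0]<-.13)&(b[:,0]>-.17)&(abs(b[:,1])<.04)&(b[:,2]>.06)&(b[:,2]<.1);print("knob",s.sum(),b[s].min(0),b[s].max(0),b[s].mean(0))
for f in (YAW,YAW+np.pi/2,YAW-np.pi/2):
    print(f,planner.inverse_kinematics(B(-.15,-.04,.05),down(f)),planner.inverse_kinematics(B(-.15,.09,.05),down(f)))
E
```

```text
57.25 [ 0.0497198  -0.24773847 -0.08754126]
-0.1 397 0.1043
-0.05 591 0.1043
0 593 0.1043
0.05 594 0.1045
0.15 572 0.1047
knob 185 [-0.15705055 -0.00740876  0.06016172] [-0.1401007   0.01022919  0.08457464] [-0.14682026  0.00114873  0.07976344]
0.038397243543875255 [-2.98330602e-01  2.45674351e-02  2.17712407e+00 -4.44089210e-16
  9.39901149e-01  1.23406848e+00] [-3.69669040e-03  4.45999215e-02  2.15639991e+00 -4.44089210e-16
  9.40592823e-01  1.52870239e+00]
1.6091935703387719 [-2.98330602e-01  2.45674351e-02  2.17712407e+00 -4.44089210e-16
  9.39901149e-01 -3.36727846e-01] [-3.69669040e-03  4.45999215e-02  2.15639991e+00 -4.44089210e-16
  9.40592823e-01 -4.20939339e-02]
-1.5323990832510213 None None
```

View pics/w9.png

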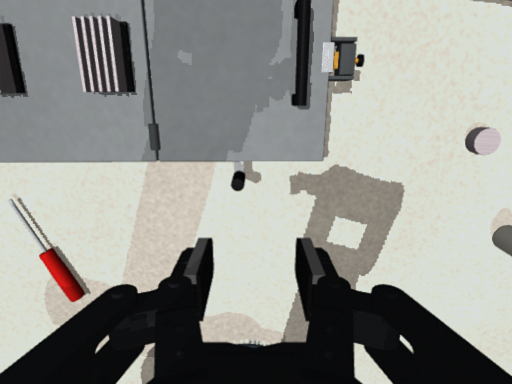

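The hatch face is level at 104.3 mm, so it is shut and caught. The knob stands at box (-0.149, 0.001). Next I'll slide the carriage.

```bash
python3 - <<'E'
from h import *
q=down(YAW); x,y0=-.149,.001
robot.move_gripper(.6); robot.move_pose(B(x,y0,.19),q); robot.move_linear(B(x,y0,.051),rate=.12); f0=fz(0)
robot.move_gripper(0,force=60); print(robot.get_state()["grip_width"],fz(f0).round(1))
Ri=R.from_euler("z",-YAW)
for y in (.003,.006,.01,.03,.06,.1,.115,.12,.125):
    robot.move_linear(B(x,y0+y,.051),rate=.05); print(y,Ri.apply(fz(f0)).round(1),robot.get_state()["grip_width"].round(3))
robot.move_gripper(.6); robot.wait(.3); robot.move_linear(B(x,y0+.125,.19),rate=.15)
robot.move_pose(B(-.13,.09,.33),q); p,d,c=wrist("w10"); print(robot.get_state()["t"])
X=cloud(d,c); b=Ri.apply((X-O).reshape(-1,3))
s=(b[:,0]<-.13)&(b[:,0]>-.17)&(abs(b[:,1]-.12)<.05)&(b[:,2]>.06)&(b[:,2]<.1);print("knob",s.sum(),b[s].min(0),b[s].max(0),b[s].mean(0))
for y in(-.09,0,.05,.15):
    s=(abs(b[:,1]-y)<.01)&(abs(abs(b[:,0])-.085)<.02)&(b[:,2]<.2); print(y,s.sum(),np.median(b[s,2]).round(4))
p,d=capture("scene");cv2.imwrite("pics/s2.png",cv2.resize(p[:,:,::-1],(800,600)))
E
```

```text
0.1919204419380524 [-1.1  4.2  5.2]Traceback (most recent call last):
  File "<stdin>", line 7, in <module>
AttributeError: 'float' object has no attribute 'round'
```

```bash
python3 - <<'E'
from h import *
q=down(YAW); x,y0=-.149,.001
Ri=R.from_euler("z",-YAW)
f0=0
for y in (.003,.006,.01,.03,.06,.1,.115,.12,.125):
    robot.move_linear(B(x,y0+y,.051),rate=.05); print(y,Ri.apply(fz(f0)).round(1),round(robot.get_state()["grip_width"],3))
robot.move_gripper(.6); robot.wait(.3); robot.move_linear(B(x,y0+.125,.19),rate=.15)
robot.move_pose(B(-.13,.09,.33),q); p,d,c=wrist("w10"); print(robot.get_state()["t"])
X=cloud(d,c); b=Ri.apply((X-O).reshape(-1,3))
s=(b[:,0]<-.13)&(b[:,0]>-.17)&(abs(b[:,1]-.12)<.05)&(b[:,2]>.06)&(b[:,2]<.1);print("knob",s.sum(),b[s].min(0),b[s].max(0),b[s].mean(0))
for y in(-.09,0,.05,.15):
    s=(abs(b[:,1]-y)<.01)&(abs(abs(b[:,0])-.085)<.02)&(b[:,2]<.2); print(y,s.sum(),np.median(b[s,2]).round(4))
p,d=capture("scene");cv2.imwrite("pics/s2.png",cv2.resize(p[:,:,::-1],(800,600)))
E
```

```text
0.003 [-3.6 -3.5  5.9] 0.193
0.006 [-3.1 -0.3  6.3] 0.192
0.01 [-3.3  2.7  6.1] 0.193
0.03 [-2.1  1.   5.8] 0.193
0.06 [-1.8  1.   7. ] 0.189
0.1 [-3.   1.3  6.9] 0.193
0.115 [-2.9 -2.7  7.4] 0.187
0.12 [-4.2  1.3  6.9] 0.19
0.125 [-3.3  3.9  6.9] 0.192
68.3
knob 178 [-0.15837425  0.11768471  0.06007231] [-0.1403311   0.13402014  0.08543432] [-0.14735892  0.12566961  0.07999181]
-0.09 561 0.1045
0 566 0.1044
0.05 562 0.1043
0.15 568 0.1045
```

View pics/w10.png

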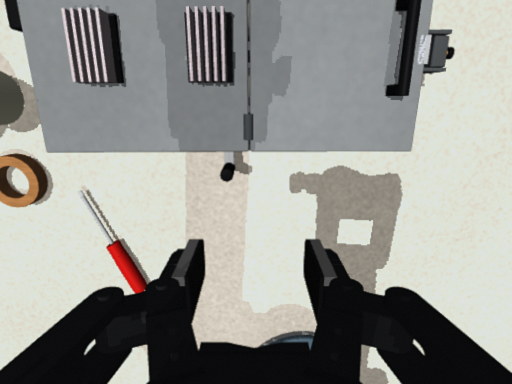

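View pics/s2.png

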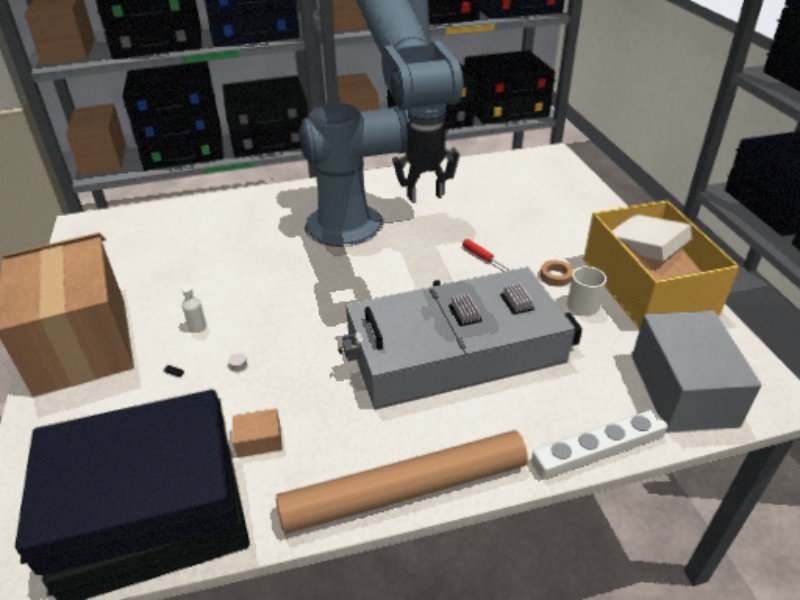

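The knob has moved 124.5 mm and is settled in the two-dot station at (228,170). The hatch is still flush, the bench is unchanged, and the arm is clear. Handing in.

```bash
python3 -c "
from station import robot
robot.job_done()"
```

```text
the job is handed in; nothing more can be done
```

I handed the job in at about 68 s of the 210 s. All three loggers present are in wells of their own, the hatch is shut and caught, and the carriage is in the two-dot station.

- **Loggers:** I found three, not four. One was knocked to within about 4 mm of the bottle mid-run, so I picked it up with the tool tilted 20° and set it down upright. My last view of them was before the hatch closed, when all three stood upright and within a few millimetres of their well centres.
- **Hatch:** It first sank without catching, about 8 mm proud. I pressed the handle to about 28 N and it snapped in. It then held an upward tug of about 15 N for a second, and its face read level at 104–105 mm both before and after the slide.
- **Carriage:** The knob moved 124.5 mm by camera against the nominal 125 mm.
- **Bystanders:** The last pictures show them unmoved by eye. I did not measure them.

**Possible problem:** while I swung the hatch over, the wrist force rose briefly to about 53 N. That is under the 120 N wrist limit. I took it to be the finger knuckles riding on the hatch edge, but I did not confirm which part touched. If it was the gripper's body, it would have passed the 40 N limit.

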